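# Set a seed doser's thumbwheel by clicks and start it

## Robot

A 6-joint arm with a two-finger parallel gripper is mounted at the origin on the work surface. World frame = base frame: x ahead of the robot, y to its left, z up, the work surface at z = 0. Lengths are in m, angles in rad, forces in N, time in s.
With the tool pointing down it reaches from about 0.3 to 0.875 m from the base axis. Payload 4.2 kg.
Tool frame: the origin (TCP) lies midway between the tips of the shut fingers; the grasp point (between the pads) lies ctrl.tcp_to_grasp behind it (ctrl.tcp_to_grasp is the distance from the TCP to the grasp point, in m); z points along the fingers, y is the line along which they close (so a half turn about z gives the same grasp; the last joint's range is limited). The gripper opens to 85 mm and grips with 20 to 120 N. Pads are 22 mm wide; open, the fingers measure 114 mm over their backs; the gripper's body (76 mm by 85 mm) begins 54 mm behind the grasp point. The pads swing forward as they close: fully open they stand 13 mm farther back than shut.
Start: joints at [-1.194, 0.32, 1.565, -0, 1.257, -0.02], TCP at [0.222, -0.53, 0.231] pointing down, gripper open.
Joint ranges: [-3.11, 3.11], [-0.84, 2.01], [0.21, 2.61], [-1.34, 4.49], [0.05, 2.63], [-2.56, 2.56]. Speed limits (rad/s): [2.57, 2.57, 3.14, 3.14, 3.14, 3.14].

## Interface

Orientations are given as a unit quaternion [w, x, y, z].
In Python, from rig import ctrl gives the robot as it stands. Calls block until the motion is done:
- ctrl.reach(position, orientation): joint-space move of the TCP to a pose.
- ctrl.servo_line(position, rot=None, speed=0.15, max_force=None): straight line of the TCP; rot=None keeps the orientation; speed is the mean speed in m/s. With max_force (N) it stops when the force on the tool has changed by that much, and returns True; else False.
- ctrl.set_joints(angles): joint-space move.
- ctrl.move_gripper(opening, f_grip=None): finger opening in m; f_grip is the grip in N (None keeps the last); returns when the fingers have stopped.
- ctrl.sleep(seconds).
- ctrl.ik(position, orientation): joint angles nearest the present ones, or None.
- ctrl.state(): the state.
- ctrl.grab_frame(name): name is "scene" or "side" or "wrist"; returns a dict with "image" (480x640x3 uint8, red, green, blue), "vertical_fov" (degrees; the focal length in pixels is half the picture's height over the tangent of half this angle, whatever the lens; pixels are square), "cx", "cy" (the principal point, pixels), "cam_to_world" (4x4, takes a point from camera to world coordinates); the wrist camera has in their place "tool_from_camera" (4x4, takes a point from camera to tool coordinates, whose origin is the TCP and whose axes are the flange's). Camera axes: x right, y down, z forward; pixel columns grow to the right and rows downward; lengths in m; the calibration is good to about 2 mm. A picture is of the moment at which its call begins: read the wrist's pose just before it. There is no depth.
A pose or a line that the arm cannot do raises ctrl.Unreachable and nothing moves.
- ctrl.hand_in(): hands the job in; it is judged then, once.
Trained networks look in a picture, given as the dict that the camera call returned (one of the last four; its "shot" number tells which), for a name from the list of things; names that differ only in an ending like _2 or _b are one class to them, and where a whole thing is asked for, a point or a joint stands for the part that bears it (a point fixed in the world has none). Each returns a list of dicts, best first, with "score" (0 to 1); they miss things now and then, are a little off and sometimes report something else, mostly with a low value. They report only what shows in the picture. A call takes as long as a camera call.
- ctrl.find_in(picture, query): "box" ([centre column, centre row, width, height] in pixels, round what is visible of it).
- ctrl.outline_of(picture, query): "region" (480x640 bool, what is visible of it) and "box" ([centre column, centre row, width, height] in pixels, round what is visible of it).
The state is a dict: "time": time; "q": joint angles; "joint_vel": joint speeds; "tau": joint torques, N m; "tool_pos": TCP position; "eef_rot": TCP orientation; "contact_force": force on the tool from outside, world axes, zero at the start; "wrist_torque": the same for the moment, N m; "width": finger opening in m; "grasp_force": force on a finger pad.
Only numpy, scipy, OpenCV 4.12 (cv2) and the standard library are available. Lean on these libraries where they do the work, as an engineer would, in place of code of your own. Each camera call takes 0.05 s, during which the arm holds its last target. There are 200 camera calls.

## Task

On the yellow seed doser, flick the fins of the black thumbwheel anticlockwise (seen from above) with a fingertip, click by click, until the red mark clicks into place at the white pointer, never letting it run on to the click after. Only then press the green key on the same doser fully down and let it spring back up. Nothing is to be grasped or lifted: leave the blue doser's wheel and key, and everything else on the bench, as they are.

Things in the scene. Friction and masses are not known exactly. Their poses are not given: they have to be found in the camera images.
- yellow: Yellow seed doser, fixed: casing 235 x 140 mm, top 60 mm above the bench. Origin on the bench, mid-width; local +x runs front to rear, z up; casing spans local x -0.085 to 0.150. Wheel overhangs the front edge; at the rear (x 0.077 to 0.148) a clear hopper with black cap, 126 mm wide, 127 mm high. Turned up to 0.3 rad; the dosers may change places.
- yellow_wheel (a joint): Angle of its thumbwheel, rad, growing anticlockwise from above. Sprung detents 0.785 apart (0, 0.785, 1.571, ...): let go, it snaps within 0.3 s to the nearest, passing to the next click at about half way; a fin takes about 2 N. Starts at 0.785, 1.571 or 2.356; red mark at the pointer at 3.927, so two to four clicks to make. End stop at 5.6.
- yellow_axis (a point): Wheel centre, local (-0.06, 0), on its vertical axis at the disc's top. Black disc, radius 40 mm, with eight grey radial fins 5 mm thick reaching 54 mm radius, all 66 to 84 mm above the bench. At every click a gap between two fins (0.393 rad to each side; 36 mm clear at the tips, 26 mm at the disc) faces the front (local -x); there anticlockwise is towards local -y.
- yellow_mark (a point): The red bar on top of the wheel, 24 x 13 mm, radial; this point is on it 32 mm from the wheel's axis, 85 mm above the bench. The other seven positions have small white dots; a steel hub cap stands 6 mm above the disc
- yellow_pointer (a point): Tip of the white arrow on the casing's top behind the wheel (local x = 0), which points at the wheel's axis; 61 mm above the bench
- yellow_key (a joint): Travel of the yellow doser's green round key, m: 0 up, 0.006 fully down; about 1.5 N to start, 5 N fully down; springs back
- yellow_key_top (a point): Centre of the top of the green key, 28 mm in diameter, on the casing behind the wheel at local (0.042, 0); 78 mm above the bench when up; it goes straight down
- blue: Blue seed doser, fixed, the same in size and layout as the yellow one; leave alone
- blue_wheel (a joint): The blue doser's thumbwheel, same detents and values; to be left at its click
- blue_key (a joint): The blue doser's green key, m; leave alone
- pot: Bystander: open terracotta-coloured pot, 90 mm wide, 85 mm tall; leave alone. Origin in the middle of its underside
- sprayer: Bystander: white bottle with an orange cap, 66 mm wide, 190 mm tall; leave alone. Origin in the middle of its underside
- seedjar: Bystander: amber jar with a steel cap, 68 mm wide, 90 mm tall; leave alone. Origin in the middle of its underside
- trowel: Bystander: flat-bladed wooden-handled tool, 250 mm long, lying on the bench; leave alone. Origin at its underside; it lies along its own x
- labels: Bystander: yellow block of plant labels, 90 x 30 x 22 mm, lying on the bench; leave alone. Origin in the middle of its underside
- tin: Bystander: green tub with a white lid, 62 mm wide, 48 mm tall; leave alone. Origin in the middle of its underside
- blue_mark (a point): The red bar on top of the blue doser's wheel, 32 mm from its axis

How it is judged:
By the outcome, as a careful person would: the job done as asked, in the order asked, and still so for the second after the job is handed in, with the robot touching nothing.
It also fails if it takes over 64 s, if anything falls off the work surface, if the arm or the gripper's body presses on something with over 40 N, if the wrist force passes 120 N, or if a joint passes its speed limit or range.

## Working session

There is one attempt and no reset: what is moved stays moved. The work goes in short steps, each a Python script; the robot and the scene stay as the last script left them, time stands still between calls to the robot, and variables do not carry over. Pictures are saved under pics/ and viewed, at most 10 in all, crops included, and the job is handed in when it is done.

```bash
mkdir -p pics; ls; cat > h.py <<'E'
from rig import ctrl
import numpy as np, cv2
def save(f,n,crop=None,scale=1):
    im=f["image"][:,:,::-1]
    if crop: im=im[crop[1]:crop[3],crop[0]:crop[2]]
    cv2.imwrite("pics/"+n,cv2.resize(im,None,fx=scale,fy=scale))
def ray(f,u,v,z,T=None):
    T=np.array(f["cam_to_world"]) if T is None else T
    fl=240/np.tan(np.radians(f["vertical_fov"])/2)
    d=T[:3,:3]@np.array([(u-f["cx"])/fl,(v-f["cy"])/fl,1]); o=T[:3,3]
    return o+d*(z-o[2])/d[2]
def proj(f,p,T=None):
    T=np.array(f["cam_to_world"]) if T is None else T
    fl=240/np.tan(np.radians(f["vertical_fov"])/2)
    c=T[:3,:3].T@(np.array(p)-T[:3,3]); return c[:2]/c[2]*fl+[f["cx"],f["cy"]]
E
python3 - <<'E'
from h import *
ims=[]
for n in ("scene","side"):
    f=ctrl.grab_frame(n); save(f,n+".png")
    T=np.array(f["cam_to_world"]);print(n,T[:3,3].round(3),T[:3,2].round(3))
    for q,z in (("yellow_axis",.084),("yellow_mark",.085),("yellow_pointer",.061),("yellow_key_top",.078),("blue_mark",.085),("blue",.06)):
        for r in ctrl.find_in(f,q)[:2]:
            b=r["box"];print(q,round(r["score"],2),np.round(b),ray(f,b[0],b[1],z).round(3))
print(ctrl.state())
E
```

```text
pics
scene [ 1.02  -0.042  0.959] [-0.5    0.049 -0.865]
yellow_axis 0.71 [229. 281.  86. 120.] [ 0.605 -0.195  0.084]
yellow_mark 0.91 [241. 241.  41.  35.] [ 0.509 -0.168  0.085]
yellow_pointer 0.56 [233. 281.  85. 115.] [ 0.596 -0.191  0.061]
yellow_pointer 0.29 [384. 242.  46.  46.] [0.539 0.159 0.061]
yellow_key_top 0.53 [384. 245.  48.  42.] [0.556 0.155 0.078]
yellow_key_top 0.43 [230. 279.  13.  13.] [ 0.599 -0.195  0.078]
blue_mark 0.72 [383. 246.  44.  50.] [0.561 0.151 0.085]
blue_mark 0.52 [230. 280.  13.  11.] [ 0.604 -0.193  0.085]
blue 0.84 [399. 286.  97. 124.] [0.652 0.172 0.06 ]
blue 0.57 [309. 208.  15.  32.] [ 0.424 -0.002  0.06 ]
side [ 0.39  -1.038  1.265] [ 0.077  0.657 -0.75 ]
yellow_axis 0.72 [360. 300. 110.  70.] [ 0.576 -0.219  0.084]
yellow_axis 0.46 [326. 198.  35.  31.] [0.544 0.143 0.084]
yellow_mark 0.6 [328. 291.  47.  33.] [ 0.502 -0.181  0.085]
yellow_pointer 0.89 [361. 296. 107.  75.] [ 0.584 -0.191  0.061]
yellow_key_top 0.48 [370. 293.  11.   7.] [ 0.603 -0.196  0.078]
blue_mark 0.6 [327. 199.  32.  33.] [0.545 0.138 0.085]
blue_mark 0.45 [374. 250.  90.  20.] [ 0.639 -0.065  0.085]
blue 0.81 [356. 195.  96.  72.] [0.634 0.166 0.06 ]
{'time': 0.7, 'q': array([-1.19400297e+00,  3.19541314e-01,  1.56447705e+00, -3.31664825e-06,
        1.25739412e+00, -1.99846683e-02]), 'joint_vel': array([ 1.53756750e-03, -9.38183695e-04,  2.03010515e-03, -1.73088534e-03,
        2.73835557e-04,  5.49808363e-05]), 'tau': array([-1.36766663e-03, -4.15289176e+01, -2.34382349e+01, -1.85290783e-04,
        3.62667188e-04,  3.78627945e-06]), 'tool_pos': array([ 0.22222383, -0.53034549,  0.23138061]), 'eef_rot': array([8.89336384e-05, 9.80385255e-01, 1.97090698e-01, 1.44336114e-05]), 'contact_force': array([0.97933864, 0.69802188, 0.58456519]), 'wrist_torque': array([0.0126602 , 0.00889153, 0.00011612]), 'grasp_force': 0.0, 'width': 0.0852607469668635}
```

View pics/scene.png

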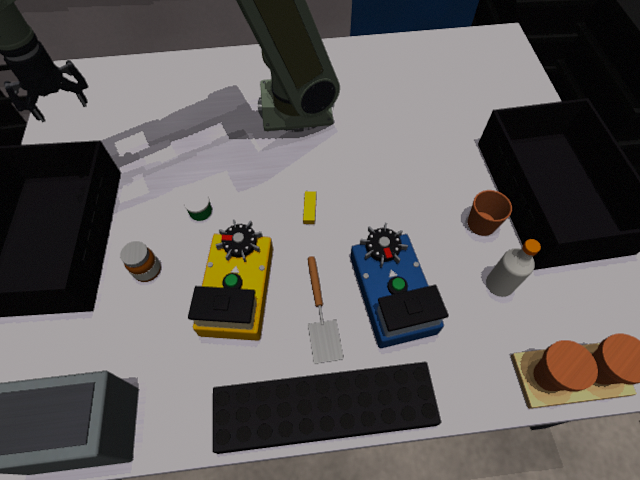

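View pics/side.png

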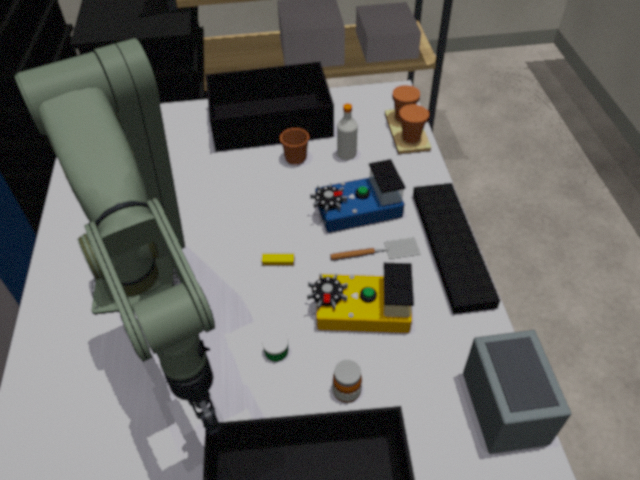

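```bash
cat >> h.py <<'E'
from scipy.spatial.transform import Rotation as Ro
def rot(a):  # tool down, tool y along world angle a
    y=np.array([np.cos(a),np.sin(a),0]);z=np.array([0,0,-1.]);M=np.c_[np.cross(y,z),y,z]
    return Ro.from_matrix(M).as_quat()[[3,0,1,2]]
def wristT(f,st):
    w=st["eef_rot"];T=np.eye(4);T[:3,:3]=Ro.from_quat(np.r_[w[1:],w[0]]).as_matrix();T[:3,3]=st["tool_pos"]
    return T@np.array(f["tool_from_camera"])
E
python3 - <<'E'
from h import *
print(ctrl.tcp_to_grasp)
for a in (-.2,np.pi-.2):
  for s in (0,-.785,.3):
    q=ctrl.ik([.4,-.15,.1],rot(a+s)); print(a+s,None if q is None else np.round(q,2))
ctrl.move_gripper(0.0)
a=-.2 
cands=[(abs(q[5]),x) for x in(-.2,np.pi-.2) if (q:=ctrl.ik([.45,-.16,.27],rot(x))) is not None]
a=min(cands)[1]
ctrl.reach([.45,-.16,.27],rot(a))
st=ctrl.state();f=ctrl.grab_frame("wrist");save(f,"w1.png");T=wristT(f,st)
print(a,st["time"],st["tool_pos"],T[:3,3].round(3),T[:3,2].round(3),f["vertical_fov"])
for q,z in (("yellow_axis",.084),("yellow_mark",.085),("yellow_pointer",.061),("yellow_key_top",.078)):
    for r in ctrl.find_in(f,q)[:2]:
        b=r["box"];print(q,round(r["score"],2),np.round(b),ray(f,b[0],b[1],z,T).round(3))
np.savez("w1.npz",T=T)
E
```

```text
0.0187
-0.2 [-0.39  0.23  2.08 -0.    0.84 -0.19]
-0.9850000000000001 [-0.39  0.23  2.08 -0.    0.84  0.6 ]
0.09999999999999998 [-0.39  0.23  2.08 -0.    0.84 -0.49]
2.941592653589793 None
2.156592653589793 [-0.39  0.23  2.08 -0.    0.84 -2.54]
3.2415926535897928 None
-0.2 3.075 [ 0.44990526 -0.16074466  0.26989672] [ 0.464 -0.09   0.414] [-0.057 -0.276 -0.959] 59.801758792706856
yellow_axis 0.57 [476. 207. 328. 187.] [ 0.581 -0.187  0.084]
yellow_pointer 0.61 [475. 205. 326. 182.] [ 0.589 -0.191  0.061]
yellow_key_top 0.97 [501. 205.  38.  33.] [ 0.603 -0.191  0.078]
yellow_key_top 0.66 [474. 204. 324. 182.] [ 0.582 -0.186  0.078]
```

View pics/w1.png

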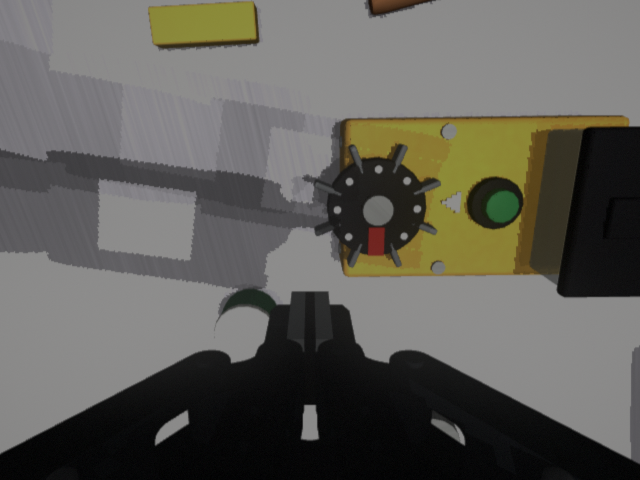

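```bash
cat >> h.py <<'E'
def pose_from(f,T,hub,key):
    A=ray(f,*hub,.090,T);K=ray(f,*key,.078,T);d=(K-A)[:2]
    return A[:2],K[:2],np.arctan2(d[1],d[0]),np.linalg.norm(d)
def click(A,psi,r=.057,z=.070):
    P=lambda ph,rr,zz:np.r_[A+rr*np.array([np.cos(psi+np.pi+ph),np.sin(psi+np.pi+ph)]),zz]
    R=lambda ph:rot(psi-np.pi/2+ph)
    ctrl.reach(P(0,.085,.12),R(0))
    print("down",ctrl.servo_line(P(0,.085,z),max_force=8))
    print("in",ctrl.servo_line(P(0,r,z),speed=.06,max_force=4))
    for ph in np.linspace(0,.785,6)[1:]:
        ctrl.servo_line(P(ph,r,z),R(ph),speed=.05)
        print(round(ph,2),ctrl.state()["contact_force"].round(1))
    ctrl.sleep(.3)
    ctrl.servo_line(P(.785,.09,z),speed=.1)
    ctrl.servo_line(P(.785,.09,.13),speed=.15)
E
python3 - <<'E'
from h import *
from types import SimpleNamespace
T=np.load("w1.npz")["T"];f=dict(vertical_fov=59.801758792706856,cx=320,cy=240)
g=ctrl.grab_frame("wrist");print(g["cx"],g["cy"]);f["cx"],f["cy"]=g["cx"],g["cy"]
A,K,psi,d=pose_from(f,T,(378,210),(503,206));print(A,K,psi,d,"expected .102")
dirv=np.array([np.cos(psi),np.sin(psi)])
M=(A+K)/2; A=M-.051*dirv;K=M+.051*dirv
print(A,K,ray(f,441,203,.061,T)[:2]-A-.06*dirv)
np.savez("geo.npz",A=A,K=K,psi=psi)
click(A,psi)
st=ctrl.state();f=ctrl.grab_frame("wrist");save(f,"w2.png");print(st["time"]);np.savez("w2.npz",T=wristT(f,st))
E
```

```text
309.5283178643349 237.7742915405718
[ 0.50274363 -0.17162997] [ 0.60511351 -0.19178585] -0.19440598681710936 0.10433527911627809 expected .102
[ 0.50388928 -0.17185554] [ 0.60396786 -0.19156028] [-0.00253761 -0.00021154]
down False
in False
0.16 [ 0.4  1.8 -0.4]
0.31 [ 0.8  0.6 -0. ]
0.47 [ 0.1 -0.4  0.1]
0.63 [ 0.9 -2.1  0.2]
0.78 [-0.6  0.1  0.8]
8.8167
```

View pics/w2.png

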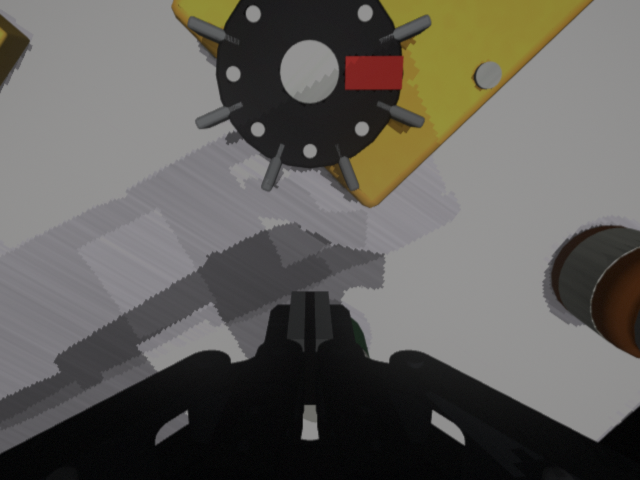

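The picture shows the hub at (310,71) and the red mark at (374,73), to its right. That is local −45°, so one click has been made and one remains. The wheel is centred as modelled.

```bash
python3 - <<'E'
from h import *
g=np.load("geo.npz");A,psi=g["A"],float(g["psi"])
click(A,psi)
ctrl.reach(np.r_[A-.02*np.array([np.cos(psi),np.sin(psi)]),.2],rot(psi-np.pi/2))
st=ctrl.state();f=ctrl.grab_frame("wrist");save(f,"w3.png");T=wristT(f,st);print(st["time"])
for r in ctrl.find_in(f,"yellow_key_top")[:2]:
    b=r["box"];print(r["score"],np.round(b),ray(f,b[0],b[1],.078,T),g["K"])
E
```

```text
down False
in False
0.16 [ 0.3  2.2 -0.6]
0.31 [-0.1  0.9 -0.3]
0.47 [0.  0.4 0.3]
0.63 [-0.  -1.3 -0.1]
0.78 [-0.1  0.   0.1]
14.6917
0.87 [310.  26.  48.  48.] [ 0.60164696 -0.19059149  0.078     ] [ 0.60396786 -0.19156028]
```

View pics/w3.png

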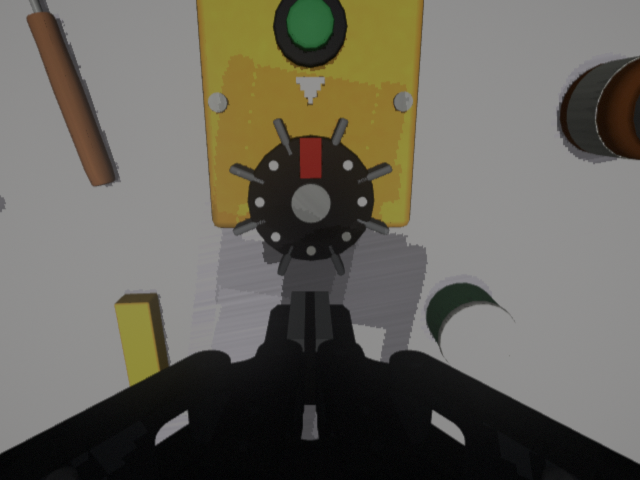

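The red mark at (311,158) lines up with the pointer tip at (311,103), directly above the hub. The wheel is set, so now I press the key.

```bash
python3 - <<'E'
from h import *
g=np.load("geo.npz");psi=float(g["psi"]);K=(g["K"]+[.60165,-.19059])/2
u=np.array([np.cos(psi),np.sin(psi)]);K=K-.001*u
ctrl.reach(np.r_[K,.14],rot(psi-np.pi/2))
ctrl.servo_line(np.r_[K,.083])
print(ctrl.state()["contact_force"].round(1))
hit=ctrl.servo_line(np.r_[K,.067],speed=.02,max_force=14)
s=ctrl.state();print(hit,s["tool_pos"],s["contact_force"].round(1))
ctrl.sleep(.2);s=ctrl.state();print(s["tool_pos"],s["contact_force"].round(1))
ctrl.servo_line(np.r_[K,.14],speed=.08)
A=g["A"];ctrl.reach(np.r_[A-.02*u,.2],rot(psi-np.pi/2))
f=ctrl.grab_frame("wrist");save(f,"w4.png");print(ctrl.state()["time"])
E
```

```text
[-0.1 -0.2  0.5]
True [ 0.6025904  -0.19117107  0.07617026] [-1.3  0.6  6.2]
[ 0.60260273 -0.19114894  0.07606491] [-0.6  0.4  6.1]
18.25
```

View pics/w4.png

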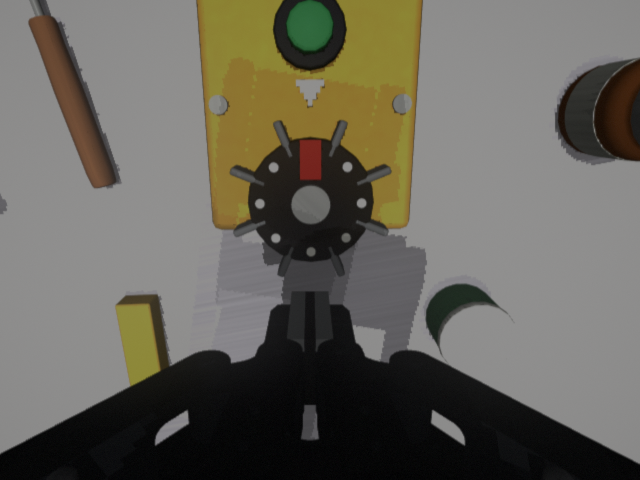

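The first press stopped on a force spike at z = 0.076 with 6 N steady, so I can't be sure the key went fully down. I'll press again more slowly and log force against depth.

```bash
python3 - <<'E'
from h import *
g=np.load("geo.npz");psi=float(g["psi"]);K=(g["K"]+[.60165,-.19059])/2
u=np.array([np.cos(psi),np.sin(psi)]);K=K-.001*u
ctrl.reach(np.r_[K,.10],rot(psi-np.pi/2))
for z in np.arange(.084,.066,-.001):
    ctrl.servo_line(np.r_[K,z],speed=.02);ctrl.sleep(.1)
    s=ctrl.state();F=s["contact_force"];print(round(z,3),s["tool_pos"][2].round(4),F.round(1))
    if F[2]>18: break
ctrl.servo_line(np.r_[K,.14],speed=.08)
print(ctrl.state()["time"])
E
```

```text
0.084 0.0841 [-0.7 -0.   0.9]
0.083 0.083 [-0.6 -0.1 -0.3]
0.082 0.0821 [ 0.8 -0.2  0.6]
0.081 0.0812 [0.2 0.2 2. ]
0.08 0.0801 [0.3 0.2 3.2]
0.079 0.0791 [ 0.3 -0.3  2.6]
0.078 0.0781 [0.6 0.5 3. ]
0.077 0.0771 [ 0.9 -0.1  4.2]
0.076 0.0761 [ 0.9 -0.3  4.8]
0.075 0.076 [-1.   0.   9.7]
0.074 0.0759 [-2.8  0.8 14.1]
0.073 0.0758 [-3.1  1.6 18.1]
24.8083
```

The spring engages at 0.082 and the hard stop is at 0.076, which is the full 6 mm. I'll move clear, check once more and hand in.

```bash
python3 - <<'E'
from h import *
g=np.load("geo.npz");psi=float(g["psi"]);u=np.array([np.cos(psi),np.sin(psi)])
ctrl.reach(np.r_[g["A"]-.02*u,.2],rot(psi-np.pi/2));ctrl.sleep(.3)
f=ctrl.grab_frame("wrist")["image"].astype(int);p=cv2.imread("pics/w4.png")[:,:,::-1].astype(int)
m=lambda i:np.argwhere((i[...,0]>120)&(i[...,1]<60)&(i[130:190,280:340].shape!=0)&(np.indices(i.shape[:2])[1]<400)).mean(0)
print(m(f),m(p),ctrl.state()["time"])
if np.abs(m(f)-m(p)).max()<4: print(ctrl.hand_in())
E
```

```text
[142. 317.] [143. 318.] 25.7583
the job is handed in; nothing more can be done
None
```

The yellow wheel made its two clicks to the red mark at the pointer, then the green key was pressed fully down (6 mm, twice, as the first press was in doubt) and sprang back; handed in at about 26 s, with the blue doser and the rest of the bench left alone.

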